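Gang up blanks in the squaring jig for edge sanding

ROBOT

A 6-joint arm with a two-finger parallel gripper is mounted at the origin on the work surface. World frame = base frame: x ahead of the robot, y to its left, z up, the work surface at z = 0. Lengths are in m, angles in rad, forces in N, time in s.
With the tool pointing down it reaches from about 0.275 to 0.75 m from the base axis. Payload 10.2 kg.
Tool frame: the origin (TCP) lies between the finger pads; the fingertips stand 17 mm ahead of it and the grasp point (between the pads) lies 2 mm behind it (env.tip_extent is the distance from the TCP to the fingertips, in m); z points along the fingers, y is the direction in which the jaws open and shut (so a half turn about z gives the same grasp; the last joint's range is limited). The gripper opens to 85 mm and grips with 20 to 120 N. Pads are 22 mm wide; open, the fingers measure 114 mm over their backs; the gripper's body (76 mm by 85 mm) begins 54 mm behind the grasp point. The pads swing forward as they close: fully open they stand 13 mm farther back than shut.
Start: joints at [1.015, 0.313, 1.498, -0, 1.331, -0.223], TCP at [0.172, 0.496, 0.223] pointing down, gripper open.
Joint ranges: [-2.94, 2.94], [-0.97, 2.17], [0.19, 2.56], [-1.23, 4.37], [0.02, 3.11], [-2.88, 2.88]. Speed limits (rad/s): [2.39, 2.39, 3.01, 3.14, 3.14, 3.14].

INTERFACE

Orientations are given as [roll, pitch, yaw] about the fixed x, y, z axes, in that order (R = Rz(yaw) Ry(pitch) Rx(roll)).
In Python, from workcell import env, ik, eyes, current_t, current_joint_pos, current_qvel, current_joint_torque, current_tcp_pos, current_eef_rot, current_force, current_ft_torque, current_grip_width gives the robot as it stands. Calls block until the motion is done:
- env.goto(position, orientation): joint-space move of the TCP to a pose.
- env.servo_line(position, feed=0.15, attitude=None): straight line of the TCP; attitude=None keeps the orientation; feed is the mean speed in m/s.
- env.movej(angles): joint-space move.
- env.ungrasp() and env.clamp(): open the fingers fully, or close them until they stop; the grip force is fixed at half the most.
- env.wait(seconds).
- ik(position, orientation): joint angles nearest the present ones, or None.
- eyes.camera(name): name is "scene" or "top" or "wrist"; returns a dict with "color" (480x640x3 uint8, red, green, blue), "depth" (480x640 float32, m along the optical axis (not along the pixel's ray), 0 where there is no reading), "intrinsics" (3x3 intrinsics, pixels), "rvec" (rotation vector, rad) and "tvec" (3), from world to camera coordinates, as OpenCV has them. Camera axes: x right, y down, z forward; pixel columns grow to the right and rows downward; lengths in m; the calibration is good to about 2 mm. The wrist camera is an equidistant fisheye: a pixel r from the principal point sees the ray r / f radians off the axis. A picture is of the moment at which its call begins.
A pose or a line that the arm cannot do raises env.IKError and nothing moves.
- env.job_done(): hands the job in, once; it reports no verdict.
Readings, each from a call of its own:
- current_t(): time.
- current_joint_pos(): joint angles.
- current_qvel(): joint speeds.
- current_joint_torque(): joint torques, N m.
- current_tcp_pos(): TCP position.
- current_eef_rot(): TCP orientation.
- current_force(): force on the tool from outside, world axes, zero at the start.
- current_ft_torque(): the same for the moment, N m.
- current_grip_width(): opening from 0.0 (shut) to 1.0 (fully open).
Only numpy, scipy, OpenCV 4.12 (cv2) and the standard library are available. Lean on these libraries where they do the work, as an engineer would, in place of code of your own. Each camera call takes 0.05 s, during which the arm holds its last target. There are 200 camera calls.

TASK

Make up the pack of aluminium blanks for the sander: stack every blank flat in the squaring jig and tap the stack's sides until all edges are lined up flush against both fences. Then push the sprung bolt forward into the blanks' slots and hook its knob into the side notch so that it stays locked, and set the steel weight upright on the middle of the pack. Leave the other things on the bench where they are.

Things in the scene. Friction and masses are not known exactly. Their poses are not given: they have to be found in the camera images.
- jig: Squaring jig fixed to the bench; origin at the middle of the underside of its plywood base, which is 12 mm thick and spans x -85 to +62, y -138 to +138 mm. Two wooden fences, tops 48 mm above the bench, meet in a corner: the long fence's face is at x = +45 mm (y -138 to -15), the end fence's face at y = -120 mm (x -45 to +45). The sprung bolt is at the +y end.
- seat (a point): Point on the jig base's top (12 mm above the bench) under the middle of a squared pack: jig x = +15, y = -65 mm. A blank lying flush against both fences, its long side along the long fence (the jig's y), is centred above it. Axes as the jig's.
- bolt (a joint): Travel (m) of the sprung bolt towards the jig's -y: 0 drawn back, 0.053 at its stop; the spring pushes back with 4 to 9 N. Its upright blade, 14 mm wide, top 48 mm above the bench, on the line x = +15 mm in the jig, has its front at jig y = +25 mm when drawn back and enters the slots of squared blanks when pushed; when held its front is at about y = -19 mm.
- catch (a joint): Sideways travel (m) of the knob towards the jig's -x, 0 to 0.020, light return spring (up to 2 N). Free to move only with the bolt past 0.050 (push to the stop). Moved over by 0.018 or more and let go, it drops back into the notch: bolt about 0.044, catch about 0.016. Let go elsewhere, it snaps back. To free it: push to the stop, move the knob back towards +x.
- knob (a point): Middle of the bolt's upright round black knob, 22 mm in diameter, from 44 to 88 mm above the bench; it moves with bolt and catch. Axes as the jig's. It stands up through a J-shaped slot in a steel guide plate, top 38 mm above the bench, jig x -21 to +51, y +48 to +128 mm.
- weight_grip (a point): Middle of the grip rib of the dark steel weight, 44 mm above its underside. The weight is about 0.65 kg, a slab of 44 mm (its x) x 70 mm (its y) x 22 mm, with an upright rib on top, 16 mm (x) x 56 mm (y), from 22 to 58 mm above the underside.
- blank_a_mid (a point): Centre (half-way up) of an aluminium blank, a flat plate 60 mm (its x) x 110 mm (its y) x 8 mm, with a slot 22 mm wide and 20 mm deep in the middle of each short end; both ends are alike. About 0.12 kg. None if this blank is absent; three or four are present.
- blank_b_mid (a point): Centre (half-way up) of an aluminium blank, a flat plate 60 mm (its x) x 110 mm (its y) x 8 mm, with a slot 22 mm wide and 20 mm deep in the middle of each short end; both ends are alike. About 0.12 kg. None if this blank is absent; three or four are present.
- blank_c_mid (a point): Centre (half-way up) of an aluminium blank, a flat plate 60 mm (its x) x 110 mm (its y) x 8 mm, with a slot 22 mm wide and 20 mm deep in the middle of each short end; both ends are alike. About 0.12 kg. None if this blank is absent; three or four are present.
- blank_d_mid (a point): Centre (half-way up) of an aluminium blank, a flat plate 60 mm (its x) x 110 mm (its y) x 8 mm, with a slot 22 mm wide and 20 mm deep in the middle of each short end; both ends are alike. About 0.12 kg. None if this blank is absent; three or four are present.
- mug: White mug, 90 mm tall; not part of the job (origin: middle of its underside). Leave it in place.
- sanding_block: Cork sanding block, 70 x 110 x 35 mm; not part of the job (origin: middle of its underside). Leave it in place.
- tape_roll: Roll of paper tape lying flat, 100 mm across, 24 mm high; not part of the job (origin: middle of its underside). Leave it in place.
- screwdriver: Screwdriver lying on the bench; not part of the job (origin: middle of its underside). Leave it in place.
- offcut: Wooden strip, 160 x 30 x 20 mm; not part of the job (origin: middle of its underside). Leave it in place.
- wax_bottle: White bottle with a red cap, 190 mm tall; not part of the job (origin: middle of its underside). Leave it in place.
Not all that is in view belongs to the job. What is shaped like the part that bears blank_a_mid but black or brown is not meant.

How it is judged:
By the outcome, as a careful person would: the job done as asked, in the order asked, and still so for the second after the job is handed in, with the robot touching nothing.
Of blank_a, blank_b, blank_c, blank_d only 3 to 4 are there at a start; the rules pass over those that are not, and their reading is None.
At some moment in a run one of blank_a, blank_b, blank_c, blank_d, weight may be knocked a few centimetres aside while the robot is not near it.
It also fails if it takes over 210 s, if anything falls off the work surface, if the arm or the gripper's body presses on something with over 40 N, if the wrist force passes 120 N, or if a joint passes its speed limit or range.

## Working session

There is one attempt and no reset: what is moved stays moved. The work goes in short steps, each a Python script; the robot and the scene stay as the last script left them, time stands still between calls to the robot, and variables do not carry over. Pictures are saved under pics/ and viewed, about 12 in all and at most 16, crops included, and the job is handed in when it is done.

```bash
ls; mkdir -p pics
python3 - <<'E'
from workcell import env, eyes, current_t
import cv2, numpy as np
for n in ("top","scene"):
    c=eyes.camera(n); cv2.imwrite(f"pics/{n}0.png",cv2.cvtColor(c["color"],cv2.COLOR_RGB2BGR)); np.savez(f"pics/{n}0.npz",**c)
    print(n,c["intrinsics"],c["rvec"],c["tvec"])
print(current_t())
E
```

```text
pics
top [[527.16940611   0.         326.52356607]
 [  0.         527.16940611 238.0559266 ]
 [  0.           0.           1.        ]] [ 2.00276833 -2.2059484   0.23921708] [0.01957661 0.55888591 1.1637156 ]
scene [[465.17566916   0.         323.82169967]
 [  0.         465.17566916 244.34472138]
 [  0.           0.           1.        ]] [ 2.48973403  0.74520774 -0.21878708] [-0.46885347 -0.24836315  1.41162818]
0.1
```

View pics/top0.png

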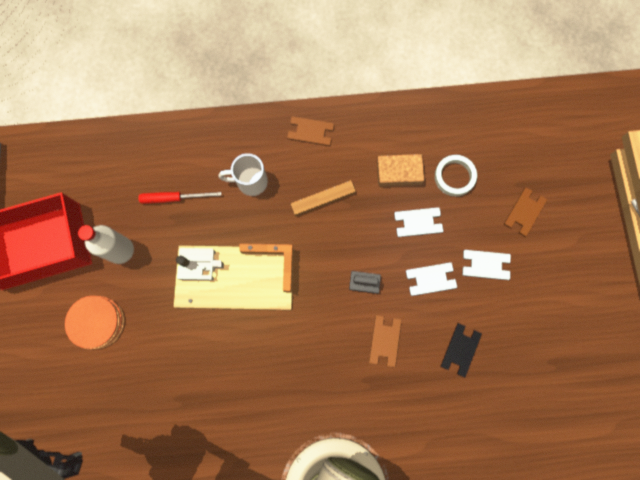

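View pics/scene0.png

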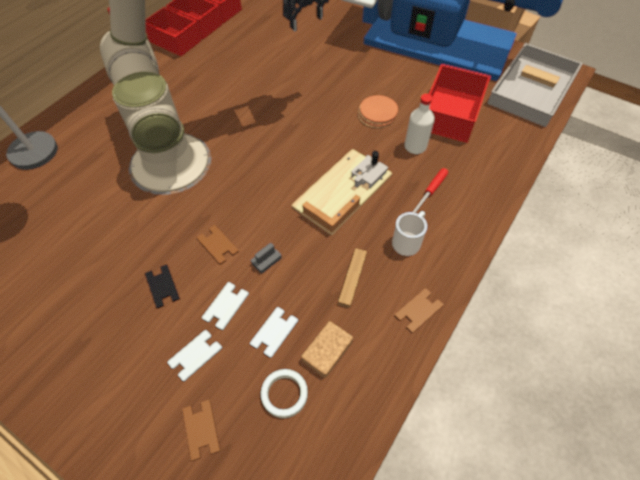

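Top view: three aluminium blanks, at (418,222), (431,279) and (487,264). The brown ones at (310,131), (525,212) and (385,341) and the black one at (461,350) are not meant. The jig is at (233,278), with its fence corner at upper right. The weight is at (366,282). Next I get poses from colour and depth, with one enlarged crop to confirm.

```bash
cat > h.py <<'E'
from workcell import *
import cv2, numpy as np
np.set_printoptions(precision=4,suppress=True)
def cam(n):
    c=eyes.camera(n); return c
def save(c,name): cv2.imwrite(f"pics/{name}.png",cv2.cvtColor(c["color"],cv2.COLOR_RGB2BGR))
def onplane(c,uv,z):
    "pixels -> world xy on the plane z"
    uv=np.asarray(uv,float).reshape(-1,2); K=c["intrinsics"]; R=cv2.Rodrigues(np.asarray(c["rvec"],float))[0]
    d=np.c_[(uv-[K[0,2],K[1,2]])/[K[0,0],K[1,1]],np.ones(len(uv))]@R
    o=-R.T@np.asarray(c["tvec"],float).ravel()
    return (o+d*((z-o[2])/d[:,2])[:,None])
def cloud(c):
    K=c["intrinsics"]; R=cv2.Rodrigues(np.asarray(c["rvec"],float))[0]
    v,u=np.mgrid[:480,:640]; z=c["depth"]
    p=np.stack([(u-K[0,2])/K[0,0]*z,(v-K[1,2])/K[1,1]*z,z],-1)
    return (p-np.asarray(c["tvec"],float).ravel())@R
def project(c,P):
    return cv2.projectPoints(np.asarray(P,float).reshape(-1,3),np.asarray(c["rvec"],float),np.asarray(c["tvec"],float),c["intrinsics"],None)[0].reshape(-1,2)
def rects(c,mask,z,lo=200,hi=5000):
    out=[]
    n,l,s,ce=cv2.connectedComponentsWithStats(mask.astype(np.uint8))
    for i in range(1,n):
        if lo<s[i,4]<hi:
            v,u=np.nonzero(l==i); w=onplane(c,np.c_[u,v],z)[:,:2]
            (cx,cy),(a,b),th=cv2.minAreaRect((w*1000).astype(np.float32))
            if a>b: a,b,th=b,a,th-90   # th = dir of short side (x), b long
            th=(th+90)%180-90
            out.append((ce[i].round(0),np.array([cx,cy])/1000,(round(a),round(b)),round(th,1),s[i,4]))
    return out
E
python3 - <<'E'
from h import *
c=dict(np.load("pics/top0.npz")); im=c["color"].astype(int); P=cloud(c)
hsv=cv2.cvtColor(c["color"],cv2.COLOR_RGB2HSV)
roi=np.zeros((480,640),bool); roi[200:310,390:520]=1
m=roi&(im.min(2)>150)
for r in rects(c,m,0.008): print(*r, "z",)
for u,v in [(418,222),(431,279),(487,264),(418,245),(200,300),(366,282),(287,270),(260,248)]: print(u,v,P[v,u])
roi=np.zeros((480,640),bool); roi[235:315,165:300]=1
base=roi&(abs(P[...,2]-0.012)<.02)&(hsv[...,2]>150)&(hsv[...,0]<35)
m=roi&(hsv[...,2]>140)
for r in rects(c,m,0.012,500,20000): print("jig",*r)
roi=np.zeros((480,640),bool); roi[265:300,345:387]=1
for r in rects(c,roi&(im.max(2)<105)&(abs(im[...,0]-im[...,2])<25),0.022): print("wt",*r)
a=cv2.resize(c["color"][200:310,340:520],None,fx=4,fy=4,interpolation=cv2.INTER_CUBIC)
b=cv2.resize(c["color"][235:320,165:300],None,fx=4,fy=4,interpolation=cv2.INTER_CUBIC)
b=cv2.copyMakeBorder(b,0,0,0,720-b.shape[1],0)
out=np.vstack([a,b]); out=cv2.resize(out,None,fx=.76,fy=.76)
cv2.imwrite("pics/crop1.png",out[...,::-1])
E
```

```text
[418. 222.] [ 0.5897 -0.2628] (63, 112) 0.3 1024 z
[486. 264.] [ 0.4691 -0.4111] (63, 111) -11.3 1077 z
[431. 279.] [ 0.4478 -0.2738] (63, 113) 4.0 1098 z
418 222 [ 0.5877 -0.2608  0.0121]
431 279 [ 0.446  -0.273   0.0117]
487 264 [ 0.4688 -0.411   0.0123]
418 245 [ 0.5324 -0.2547  0.0045]
200 300 [0.4497 0.2781 0.0067]
366 282 [ 0.4476 -0.1145  0.0585]
287 270 [0.4946 0.0641 0.0476]
260 248 [0.5515 0.1223 0.0533]
jig [231. 275.] [0.5044 0.2007] (191, 328) -5.5 9827
```

View pics/crop1.png

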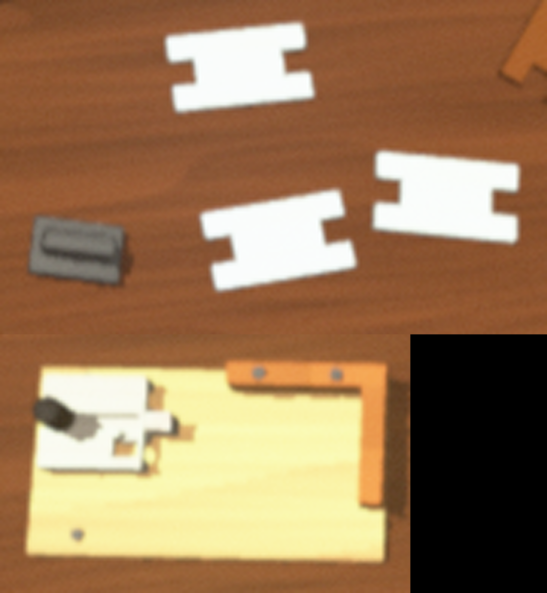

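All three silver blanks are confirmed in the crop. The jig is axis-aligned with the bench to within a few degrees, its knob at the +y end. Next I fit the jig pose and check it from the wrist camera.

```bash
cat >> h.py <<'E'
def wplane(c,uv,z):
    uv=np.asarray(uv,float).reshape(-1,1,2); K=np.asarray(c["intrinsics"],float); R=cv2.Rodrigues(np.asarray(c["rvec"],float))[0]
    n=(uv.reshape(-1,2)-[K[0,2],K[1,2]])/[K[0,0],K[1,1]]; r=np.linalg.norm(n,axis=1); s=np.where(r>0,np.sin(r)/np.maximum(r,1e-9),1)
    d=np.c_[n*s[:,None],np.cos(r)]@R; o=-R.T@np.asarray(c["tvec"],float).ravel()
    return o+d*((z-o[2])/d[:,2])[:,None]
def wproj(c,P):
    return cv2.fisheye.projectPoints(np.asarray(P,float).reshape(-1,1,3),np.asarray(c["rvec"],float).reshape(3,1),np.asarray(c["tvec"],float).reshape(3,1),np.asarray(c["intrinsics"],float),np.zeros(4))[0].reshape(-1,2)
def down(yaw): return [np.pi,0,yaw]
def jig2w(J,p):
    "J=(x,y,yaw)"; p=np.asarray(p,float).reshape(-1,3); a=J[2]
    return np.c_[J[0]+np.cos(a)*p[:,0]-np.sin(a)*p[:,1],J[1]+np.sin(a)*p[:,0]+np.cos(a)*p[:,1],p[:,2]]
E
python3 - <<'E'
from h import *
print(current_eef_rot(), env.tip_extent, current_grip_width())
c=dict(np.load("pics/top0.npz")); hsv=cv2.cvtColor(c["color"],cv2.COLOR_RGB2HSV)
print(hsv[300,200],hsv[280,240],hsv[325,240],hsv[270,287],hsv[248,260],hsv[282,366],hsv[282,350])
# jig edges: fit lines in the unwarped metric plane z=.012
m=(hsv[...,2]>190)&(hsv[...,0]>15)&(hsv[...,0]<35)
roi=np.zeros((480,640),bool); roi[235:318,165:300]=1; m&=roi
pts=[]
for u in range(185,285,3):
    v=np.nonzero(m[:,u])[0]
    if len(v): pts.append((u,v.max()+.5))
e=onplane(c,pts,.012)[:,:2]; l=cv2.fitLine(e.astype(np.float32),cv2.DIST_HUBER,0,1e-4,1e-4).ravel(); print("-x edge",l,np.degrees(np.arctan2(l[1],l[0])))
pts=[(np.nonzero(m[v])[0].min()-.5,v) for v in range(285,305)]
e=onplane(c,pts,.012)[:,:2]; l2=cv2.fitLine(e.astype(np.float32),cv2.DIST_HUBER,0,1e-4,1e-4).ravel(); print("+y edge",l2)
pts=[(np.nonzero(m[v])[0].max()+.5,v) for v in range(297,306)]
e=onplane(c,pts,.012)[:,:2]; l3=cv2.fitLine(e.astype(np.float32),cv2.DIST_HUBER,0,1e-4,1e-4).ravel(); print("-y edge",l3)
env.goto([0.45,0.18,0.33],down(0)); w=cam("wrist"); save(w,"w1"); np.savez("pics/w1.npz",**w); print(current_t(),current_joint_pos())
E
```

```text
[-3.1405 -0.0002  2.8089] 0.017 0.9956740338526145
[ 27  85 250] [ 29  77 250] [ 13 165 155] [ 15 170 235] [ 14 171 236] [ 16  28 101] [ 13  49 120]
-x edge [0.1133 0.9936 0.4234 0.2094] 83.49518
+y edge [ 0.9951 -0.0993  0.4669  0.3379]
-y edge [ 0.9967 -0.0808  0.4261  0.064 ]
1.8417 [0.1392 0.1677 1.4084 0.0001 1.5658 1.7084]
```

View pics/w1.png

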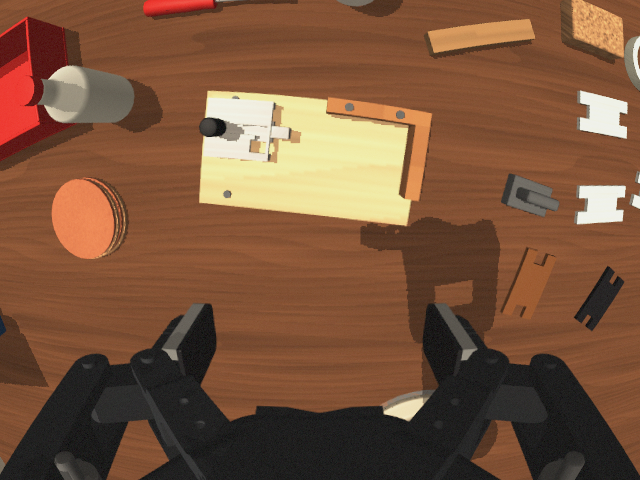

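The wrist view shows the jig with base corners at about (208,92), (432,113), (408,224) and (200,203), and the knob at (210,127). Next I fit the jig in this view too and compare it with the top fit.

```bash
cat > fit.py <<'E'
from h import *
def jigfit(c,f,roi,name=""):
    hsv=cv2.cvtColor(c["color"],cv2.COLOR_RGB2HSV)
    base=(hsv[...,2]>150)&(hsv[...,0]>19)&(hsv[...,0]<36)&(hsv[...,1]>40); r=np.zeros((480,640),bool); r[roi[0]:roi[1],roi[2]:roi[3]]=1; base&=r
    n,l,s,_=cv2.connectedComponentsWithStats(base.astype(np.uint8)); base=l==1+np.argmax(s[1:,4])
    v,u=np.nonzero(base); W=f(c,np.c_[u,v],.012)[:,:2]
    q=cv2.minAreaRect((W*1000).astype(np.float32)); (cx,cy),(a,b),th=q
    if a>b: a,b,th=b,a,th-90
    th=(th+90)%180-90; t=np.radians(th); ex=np.array([np.cos(t),np.sin(t)])
    # centre of rect: use -x edge (x=-85) and y mid
    C=np.array([cx,cy])/1000; o=C+ex*(-a/2000+.085)
    print(name,"rect",C,a,b,th,"origin",o)
    ft=(hsv[...,2]>120)&(hsv[...,0]<18)&(hsv[...,1]>150)&r
    return o,t
if __name__=="__main__":
    jigfit(dict(np.load("pics/top0.npz")),onplane,(235,318,165,300),"top")
    w=dict(np.load("pics/w1.npz")); jigfit(w,wplane,(80,235,190,440),"wrist")
    J=(.5072,.1941,np.radians(-6.5)); 
    P=jig2w(J,np.array([[-85,-138,12],[-85,138,12],[62,138,12],[45,-15,48],[45,-120,48],[-45,-120,48],[62,-138,48]])/1000)
    im=w["color"][...,::-1].copy()
    for p in wproj(w,P): cv2.circle(im,tuple(np.round(p).astype(int)),2,(255,0,0),-1)
    t=dict(np.load("pics/top0.npz")); im2=t["color"][...,::-1].copy()
    for p in project(t,P): cv2.circle(im2,tuple(np.round(p).astype(int)),1,(255,0,0),-1)
    a=cv2.resize(im[80:235,190:440],(750,465)); b=cv2.resize(im2[235:318,165:300],(750,461))
    cv2.imwrite("pics/fit1.png",cv2.resize(np.vstack([a,b]),None,fx=.64,fy=.64))
    # blanks & weight in wrist
    im=w["color"].astype(int); m=(im.min(2)>170); m[:, :560]=0; m[:85]=0
    for r in rects(w,m,.008) if 0 else []: pass
E
python3 fit.py
```

```text
top rect [0.4971 0.195 ] 149.14361572265625 277.0010070800781 -5.5586395263671875 origin [0.5075 0.194 ]
wrist rect [0.4973 0.1951] 147.68026733398438 277.6589660644531 -6.607444763183594 origin [0.5084 0.1938]
```

View pics/fit1.png

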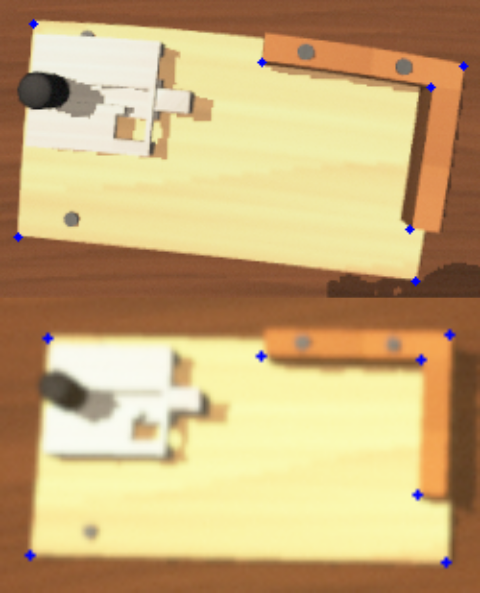

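The two fits agree to 1 mm: jig at about (0.508, 0.194), yaw -6.5°. The first grasp will be the blank at top pixel (431,279).

```bash
cat >> h.py <<'E'
J=(.508,.194,np.radians(-6.5)); JY=np.pi/2+J[2]
def blanks(c=None):
    c=c or cam("top"); im=c["color"].astype(int); m=(im.min(2)>150); m[:195]=0; m[330:]=0; m[:,:385]=0; m[:,530:]=0
    return [(r[1],np.radians(r[3]),r[2]) for r in rects(c,m,.008,600,1600)]
def jl(x,y,z,feed=.15,**k): env.servo_line(jig2w(J,[x/1000,y/1000,z])[0],feed=feed,**k)
def jg(x,y,z,yaw): env.goto(jig2w(J,[x/1000,y/1000,z])[0],down(yaw))
def pick(p,th,z=.014):
    yaw=th+np.pi/2
    env.goto([*p,.12],down(yaw)); env.servo_line([*p,z+.02],feed=.2); env.servo_line([*p,z],feed=.04)
    print("F",current_force(),current_tcp_pos()); env.clamp(); print("grip",current_grip_width(),"F",current_force())
def place(x,y,zb,zg=.014):
    jg(x,y,.15,JY); jl(x,y,zb+zg+.02,.2); jl(x,y,zb+zg+.001,.05); print("F",current_force()); env.ungrasp(); jl(x,y,.15,.2)
E
python3 - <<'E'
from h import *
b=blanks(); print(b)
p,th,_=min(b,key=lambda r:np.hypot(*(r[0]-[.448,-.274])))
pick(p,th); env.servo_line([*p,.1],feed=.15); print(current_grip_width(),current_force(),current_t())
w=cam("wrist"); save(w,"w2")
E
```

```text
[(array([ 0.5898, -0.2626]), np.float64(0.008726646259971648), (63, 112)), (array([ 0.4691, -0.4111]), np.float64(-0.19896753472735357), (62, 111)), (array([ 0.4477, -0.274 ]), np.float64(0.07330382858376185), (63, 112))]
F [-0.2179 -0.006   0.4498] [ 0.4478 -0.2741  0.014 ]
grip -0.002793054326772179 F [-0.6142  0.7501  0.3404]
-0.0007041593390162783 [ 0.4749 -0.1935  0.1372] 6.8
```

View pics/w2.png

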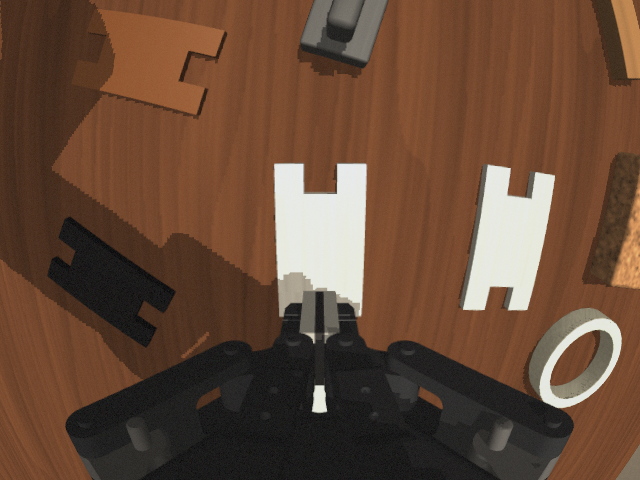

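The gripper closed fully above the blank: the picture shows the blank still lying on the bench, centred under the shut fingers at (320,240), and the grip reads 0. I'll measure the true fingertip height, open and shut, from wrist depth.

```bash
cat >> h.py <<'E'
def wcloud(c):
    K=np.asarray(c["intrinsics"],float); R=cv2.Rodrigues(np.asarray(c["rvec"],float))[0]
    v,u=np.mgrid[:480,:640]; n=np.stack([(u-K[0,2])/K[0,0],(v-K[1,2])/K[1,1]],-1); r=np.linalg.norm(n,axis=-1)
    s=np.where(r>0,np.tan(np.minimum(r,1.5))/np.maximum(r,1e-9),1)
    p=np.concatenate([n*s[...,None],np.ones_like(r)[...,None]],-1)*c["depth"][...,None]
    return (p-np.asarray(c["tvec"],float).ravel())@R
E
python3 - <<'E'
from h import *
print(current_tcp_pos(),env.tip_extent)
def tips(tag):
    w=cam("wrist"); P=wcloud(w); t=current_tcp_pos(); d=P-t
    m=(np.hypot(d[...,0],d[...,1])<.065)&(P[...,2]>.03)&(w["depth"]>0)
    z=np.sort(P[m][:,2]); print(tag,m.sum(),"tip z-TCP",z[:3]-t[2],np.percentile(z,2)-t[2])
    m2=m&(P[...,2]<z[0]+.006); print("  lowest pts rel",d[m2][::max(1,m2.sum()//6)].round(3).tolist())
tips("shut"); env.ungrasp(); tips("open"); print(current_grip_width())
print(blanks())
E
```

```text
[ 0.4473 -0.2736  0.0989] 0.017
shut 59026 tip z-TCP [0.0115 0.0117 0.0117] 0.03025559148089843
  lowest pts rel [[-0.006, 0.011, 0.013], [0.006, 0.012, 0.012], [0.005, 0.012, 0.014], [0.003, 0.012, 0.015], [0.003, 0.012, 0.016], [-0.007, 0.007, 0.017], [-0.011, 0.006, 0.017]]
open 50639 tip z-TCP [0.022  0.0222 0.0223] 0.032611152914041944
  lowest pts rel [[-0.049, 0.008, 0.027], [-0.042, 0.005, 0.023], [0.043, 0.009, 0.025], [0.044, 0.005, 0.025], [0.044, 0.0, 0.023], [-0.041, -0.007, 0.028], [-0.041, -0.013, 0.027]]
1.0058245966755301
[(array([ 0.5898, -0.2621]), np.float64(0.008726646259971648), (62, 111)), (array([ 0.5316, -0.2998]), np.float64(1.4346606451393389), (124, 156)), (array([ 0.512 , -0.3859]), np.float64(-0.7766715171374766), (86, 115)), (array([ 0.4195, -0.4118]), np.float64(0.8534660042252271), (25, 192))]
```

Run:
```python
from h import *
env.clamp()
env.goto([.53,-.185,.12],down(np.pi/2)); env.servo_line([.53,-.185,.03],feed=.2)
w=cam("wrist"); P=wcloud(w); print("bench z",P[100:140:20,200:420:40,2].round(4)); 
f0=current_force(); z=.03
while z>-.02:
    z-=.0015; env.servo_line([.53,-.185,z],feed=.05); f=current_force()-f0
    if abs(f[2])>3: break
print("contact z cmd",z,current_tcp_pos(),f,current_t())
env.servo_line([.53,-.185,.12],feed=.2); env.ungrasp()
```

```text
bench z [[0.0238 0.0009 0.002  0.0014 0.0013 0.0018]
 [0.0234 0.0006 0.0007 0.0007 0.0015 0.0023]]
contact z cmd -0.00900000000000001 [ 0.5301 -0.185  -0.0078] [-4.2262  2.3994 14.001 ] 16.2583
```

The shut fingertips touched the bench with TCP z at about -0.0075. So the tips really sit about 8 mm behind the reported TCP, not 17 mm ahead as stated. I'll plan with the measured value, a z shift of -25 mm.

```bash
sed -i 's/z=.014)/z=-.0115)/; s/zg=.014)/zg=-.0115)/' h.py
python3 - <<'E'
from h import *
b=blanks(); print(b)
p,th,_=min(b,key=lambda r:np.hypot(*(r[0]-[.448,-.274])))
assert np.hypot(*(p-[.448,-.274]))<.04
pick(p,th); env.servo_line([*p,.1],feed=.15); print(current_grip_width(),current_force(),current_t())
w=cam("wrist"); save(w,"w3")
E
```

```text
[(array([ 0.619 , -0.2667]), np.float64(-0.09773843811168245), (76, 124)), (array([ 0.5236, -0.3119]), np.float64(1.2636183784438948), (87, 251)), (array([ 0.4691, -0.4113]), np.float64(-0.19896753472735357), (62, 111))]Traceback (most recent call last):
  File "<stdin>", line 4, in <module>
AssertionError
```

```bash
sed -i 's/for r in rects(c,m,.008,600,1600)\]/for r in rects(c,m,.008,600,1600) if 57<r[2][0]<70 and 105<r[2][1]<118]/' h.py
python3 - <<'E'
from h import *
env.goto([.42,.1,.15],down(JY))
b=blanks(); print(b)
p,th,_=min(b,key=lambda r:np.hypot(*(r[0]-[.448,-.274])))
assert np.hypot(*(p-[.448,-.274]))<.04
pick(p,th); env.servo_line([*p,.1],feed=.15); print(current_grip_width(),current_force(),current_t())
w=cam("wrist"); save(w,"w3")
E
```

```text
[(array([ 0.5898, -0.2628]), np.float64(0.005235987755982988), (64, 112)), (array([ 0.4691, -0.4111]), np.float64(-0.19722220547535926), (63, 111)), (array([ 0.4479, -0.2738]), np.float64(0.07330382858376185), (63, 113))]
F [0.7411 0.0798 0.864 ] [ 0.4479 -0.2738 -0.0115]
grip 0.6812278911973977 F [-2.2331  0.4937  7.7446]
0.6751134601932954 [-0.1237  0.0931 -1.3671] 23.1417
```

View pics/w3.png

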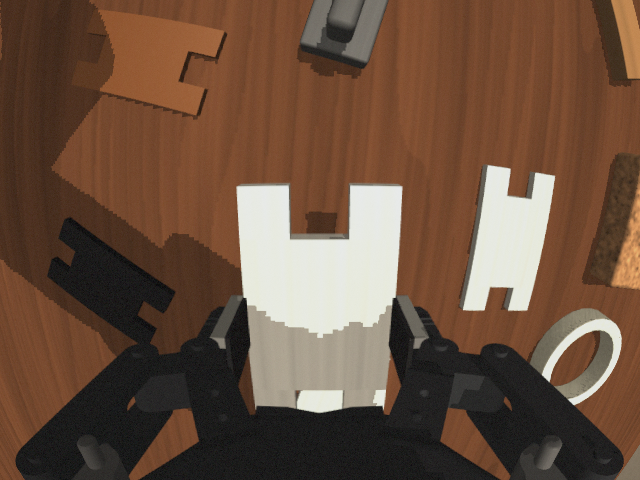

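The blank is held squarely by its long sides (grip 0.68, slot at (320,210)). Tip contact while gripping showed 2 mm too low, so the next picks go 2 mm higher. Next: place this one and stack the others.

Run:
```python
from h import *
place(-18,-59,.012)
for k in (1,2):
    b=blanks(); print(len(b))
    p,th,_=min(b,key=lambda r:np.hypot(*(r[0]-[.45,-.2])))
    pick(p,th,-.0095); env.servo_line([*p,.1],feed=.2); g=current_grip_width(); print(p,th,g)
    if g<.6: print("MISSED"); break
    place(-18,-59,.012+.008*k,-.0095)
jg(-70,-60,.2,JY); w=cam("wrist"); save(w,"w4"); np.savez("pics/w4.npz",**w); print(len(blanks()),current_t())
```

```text
F [-1.2505 -1.0416  1.4451]
2
F [ 0.5928 -0.1093 -0.1589] [ 0.59   -0.2625 -0.0095]
grip 0.6736942544247609 F [-1.2139  1.0956  5.974 ]
[ 0.5899 -0.2624] 0.006981317007977318 0.669389483844579
F [-1.8096 -1.2356  2.2791]
1
F [-1.0807  0.495  -0.168 ] [ 0.4693 -0.4112 -0.0095]
grip 0.6778165873846458 F [-0.5376  1.0927  4.4777]
[ 0.4692 -0.4112] -0.19722220547535926 0.6685054541881057
F [-2.7388 -0.7844  2.4651]
0 44.8083
```

View pics/w4.png

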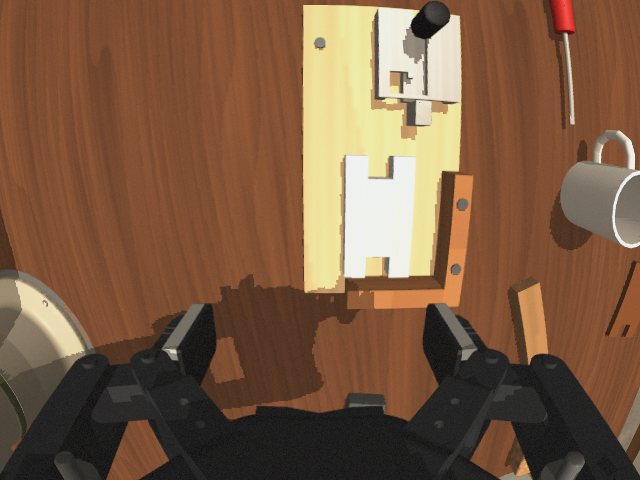

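All three blanks are stacked in the jig, with the top one at (380,217) and both fences clear of it. Next I tap the stack: y first, then x, each with force feedback.

```bash
cat >> h.py <<'E'
def push(axis,sgn,frm,to,other,yaw,z=.0075,F=10,start_fast=None):
    """shut fingers go down at axis=frm and push to at most `to` (mm, finger centre) until force F"""
    xy=lambda s:(s,other) if axis==0 else (other,s)
    jg(*xy(frm),.15,yaw); jl(*xy(frm),z+.03,.25); jl(*xy(frm),z,.05); f0=current_force()
    e=np.array([[np.cos(J[2]),np.sin(J[2])],[-np.sin(J[2]),np.cos(J[2])]])[axis]
    s=frm; fast=frm if start_fast is None else start_fast
    if fast!=frm: jl(*xy(fast),z,.05); s=fast
    while True:
        f=-(current_force()-f0)[:2]@e*sgn
        if f>F or (to-s)*sgn<=0: break
        s+=sgn; jl(*xy(s),z,.03)
    a=current_tcp_pos(); r=(np.array(a[:2])-J[:2])@e*1000; print("push",axis,"stopped cmd",s,"tcp",round(r,2),"force",round(f,1))
    jl(*xy(frm),z,.08); jl(*xy(frm),.13,.25); return r
E
python3 - <<'E'
from h import *
env.clamp()
push(1,-1,32,-3,-18,JY,start_fast=12)
push(0,1,-74,-22,-65,J[2],start_fast=-36)
push(1,-1,11,-3,15,JY)
push(0,1,-40,-22,-65,J[2])
jg(-90,-65,.2,JY); w=cam("wrist"); save(w,"w5"); np.savez("pics/w5.npz",**w); print(current_t())
im=w["color"][...,::-1]; cv2.imwrite("pics/w5c.png",cv2.resize(im[0:320,270:490],None,fx=2.0,fy=1.85*1.08,interpolation=cv2.INTER_CUBIC)[:600])
E
```

```text
push 1 stopped cmd -3 tcp -3.08 force 0.1
push 0 stopped cmd -26 tcp -27.79 force 11.5
push 1 stopped cmd -3 tcp -3.01 force 0.7
push 0 stopped cmd -25 tcp -27.35 force 12.3
76.35
```

View pics/w5c.png

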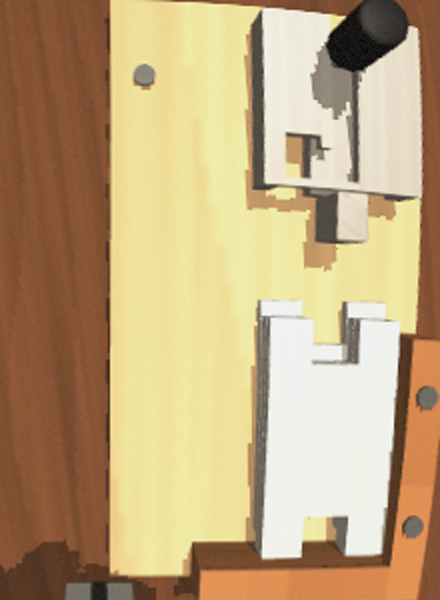

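The picture shows the stack flush on the long fence. The y pushes met no force because the shut fingers (about 20 mm) went into the 22 mm slot, and the bottom blank's prongs at (280,308) stick out further. I'll push on the prongs instead.

Run:
```python
from h import *
push(1,-1,15,-5,-6,JY,F=8)
push(1,-1,15,-5,35,JY,F=8)
push(0,1,-42,-22,-90,J[2],F=8)
push(0,1,-42,-22,-40,J[2],F=8)
push(1,-1,13,-5,-6,JY,F=8)
push(1,-1,13,-5,35,JY,F=8)
jg(-90,-65,.2,JY); w=cam("wrist"); np.savez("pics/w6.npz",**w); print(current_t())
im=w["color"][...,::-1]; cv2.imwrite("pics/w6c.png",cv2.resize(im[140:300,370:490],None,fx=4,fy=3.75,interpolation=cv2.INTER_CUBIC))
```

```text
push 1 stopped cmd -1 tcp -0.31 force 10.4
push 1 stopped cmd -1 tcp 0.2 force 8.8
push 0 stopped cmd -25 tcp -26.58 force 8.4
push 0 stopped cmd -25 tcp -26.21 force 9.1
push 1 stopped cmd -2 tcp -0.33 force 11.0
push 1 stopped cmd -2 tcp -0.38 force 10.7
119.2417
```

View pics/w6c.png

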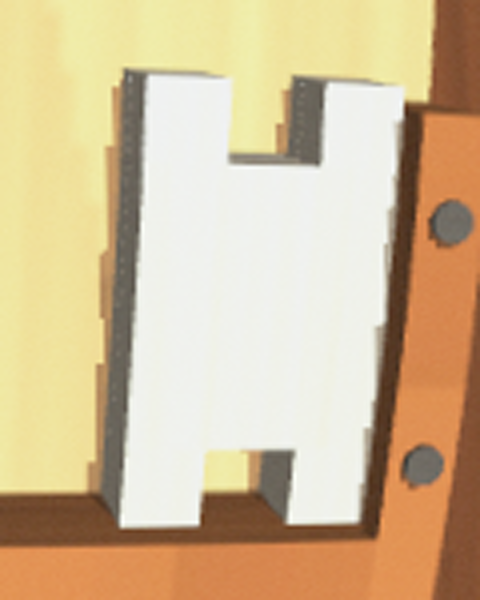

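The stack is now one clean block, flush in the corner. The repeat pushes agree to 0.4 mm. Next is the bolt.

Run:
```python
from h import *
w=dict(np.load("pics/w6.npz")); P=wcloud(w); im=w["color"].max(2)
a=J[2]; q=P-[J[0],J[1],0]; X=(np.cos(a)*q[...,0]+np.sin(a)*q[...,1])*1000; Y=(-np.sin(a)*q[...,0]+np.cos(a)*q[...,1])*1000
m=(im<90)&(P[...,2]>.078)&(P[...,2]<.1)&(abs(X-15)<30)&(Y>40)&(Y<150)
kx,ky=[(v[m].min()+v[m].max())/2 for v in (X,Y)]; print(m.sum(),kx,ky,X[m].min(),X[m].max(),Y[m].min(),Y[m].max(),P[...,2][m].max())
assert abs(kx-15)<7 and 70<ky<125
z=.047; kx=15
jg(kx,ky,.15,J[2]); env.ungrasp(); jl(kx,ky,z,.12); f0=current_force(); env.clamp(); print("grip",current_grip_width(),current_force()-f0)
def jf():
    f=current_force()-f0; return np.array([np.cos(a)*f[0]+np.sin(a)*f[1],-np.sin(a)*f[0]+np.cos(a)*f[1],f[2]])
jl(kx,ky-46,z,.05); print(jf(),current_tcp_pos())
s=46
while s<60 and jf()[1]<22: s+=1.5; jl(kx,ky-s,z,.03)
print("stop at",s,jf())
jl(kx-10,ky-s,z,.04); print(jf())
x=10
while x<23 and jf()[0]<15: x+=1.5; jl(kx-x,ky-s,z,.03)
print("side",x,jf(),current_tcp_pos(),current_grip_width(),current_t())
c=cam("wrist"); cv2.imwrite("pics/w7.png",c["color"][...,::-1])
```

```text
644 15.227152997879701 108.48569392620547 4.5628373925292385 25.891468603230162 98.22635541830493 118.745032434106 0.09165116476937535
grip 0.24013117568319695 [-0.838   1.1428  3.7625]
[-1.4836  8.0046  2.6873] [0.5301 0.2553 0.0473]
stop at 58.0 [ 0.537  27.4118 -2.6013]
[ 1.7778 27.6694 -2.5033]
side 23.5 [ 12.6322  29.9137 -12.0449] [0.5084 0.2489 0.0475] 0.23748989148060734 128.9667
```

The bolt is at its stop (27 N) and the catch is at its sideways stop (12.6 N). Next: let go and check that it dropped into the notch.

Run:
```python
from h import *
p=current_tcp_pos(); env.ungrasp(); env.servo_line([p[0],p[1],.15],feed=.25)
jg(-90,-40,.2,JY); w=cam("wrist"); np.savez("pics/w8.npz",**w)
P=wcloud(w); im=w["color"].max(2); a=J[2]; q=P-[J[0],J[1],0]; X=(np.cos(a)*q[...,0]+np.sin(a)*q[...,1])*1000; Y=(-np.sin(a)*q[...,0]+np.cos(a)*q[...,1])*1000
m=(im<90)&(P[...,2]>.078)&(P[...,2]<.1)&(abs(X-5)<40)&(Y>20)&(Y<150)
print("knob",X[m].min(),X[m].max(),Y[m].min(),Y[m].max(),current_t())
c=cam("top"); np.savez("pics/top8.npz",**c)
hsv=cv2.cvtColor(c["color"],cv2.COLOR_RGB2HSV); Q=cloud(c)
v,u=np.nonzero((Q[...,2]>.045)&(abs(Q[...,0]-.448)<.08)&(abs(Q[...,1]+.115)<.08)); r=cv2.minAreaRect((Q[v,u,:2]*1000).astype(np.float32)); print("rib top by depth",r,len(v))
A=cv2.resize(w["color"][60:320,340:500],(480,600)); B=cv2.resize(c["color"][255:310,335:395],(320,293),interpolation=cv2.INTER_CUBIC); B=cv2.copyMakeBorder(B,0,600-293,0,0,0)
cv2.imwrite("pics/w8c.png",np.hstack([A,B])[...,::-1])
```

```text
knob -15.764057483421944 5.571936488050111 55.44366025406231 76.32700670814303 131.7833
rib top by depth ((453.0141296386719, -114.42286682128906), (54.53167724609375, 16.56201934814453), 76.50980377197266) 175
```

View pics/w8c.png

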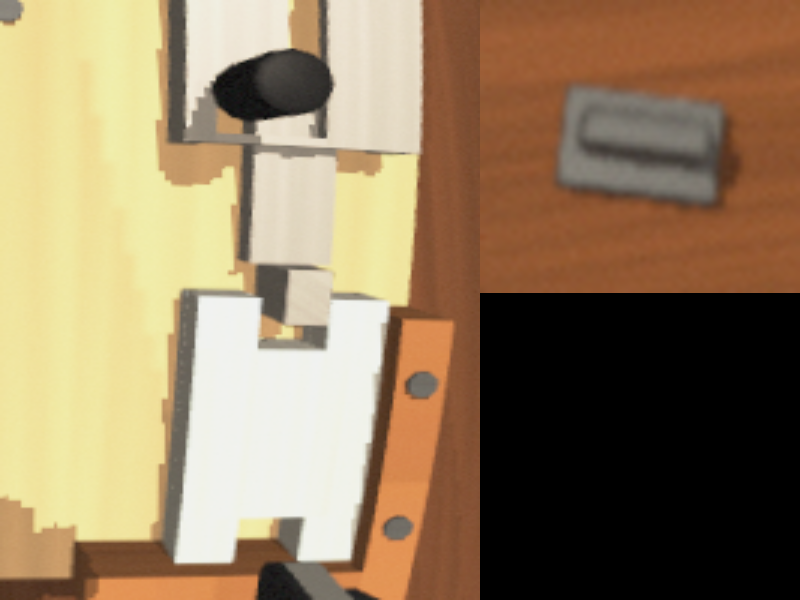

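The knob sits over to the -x side and forward (y 108.5 to 65.9, about 43 mm), and the blade is in the slot, so it is locked. The pack is still flush. The weight is at top pixel (365,282), undisturbed. Next: pick it up and place it.

Run:
```python
from h import *
p=[.452,-.1145]; env.goto([*p,.13],down(np.radians(77))); env.servo_line([*p,.02],feed=.1); f0=current_force(); print("down",f0)
env.clamp(); print("grip",current_grip_width(),current_force()-f0); env.servo_line([*p,.16],feed=.15); print(current_grip_width(),current_force()-f0)
assert current_grip_width()>.1
jg(15,-65,.16,JY); w=cam("wrist"); cv2.imwrite("pics/w9.png",w["color"][...,::-1])
jl(15,-65,.075,.15); f0=current_force(); z=.062
jl(15,-65,z,.06)
while z>.053 and (current_force()-f0)[2]<3: z-=.001; jl(15,-65,z,.03)
print("set at",z,current_force()-f0); env.ungrasp(); jl(15,-65,.17,.15); jg(-100,-65,.22,JY); w=cam("wrist"); np.savez("pics/w10.npz",**w); print(current_t())
cv2.imwrite("pics/w10c.png",cv2.resize(w["color"][40:340,300:520],(440,600))[...,::-1])
```

```text
down [-0.9023  0.2194  0.3925]
grip 0.17563444543474327 [ 5.0664 -1.3527  1.4543]
0.17871142119480454 [ 1.0142  0.1044 -8.7341]
set at 0.055999999999999994 [ 0.2968 -0.2965  4.4063]
141.75
```

View pics/w10c.png

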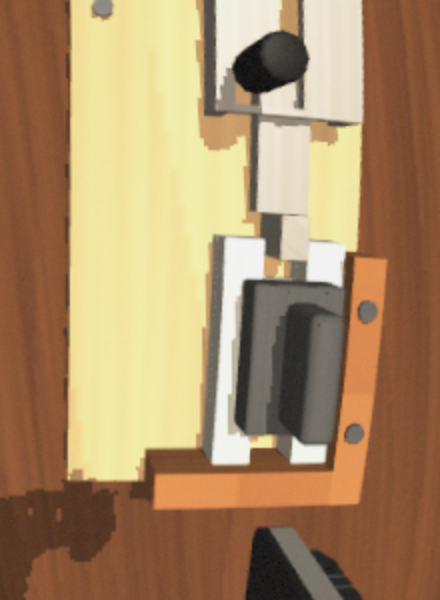

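The weight stands upright on the pack and the bolt is still locked. A final check from above with the arm out of the way, compared with the first picture.

Run:
```python
from h import *
env.movej([1.015,.313,1.498,0,1.331,-.223]); env.wait(.5)
c=cam("top"); Q=cloud(c); a=J[2]; q=Q-[J[0],J[1],0]
X=(np.cos(a)*q[...,0]+np.sin(a)*q[...,1])*1000; Y=(-np.sin(a)*q[...,0]+np.cos(a)*q[...,1])*1000
m=(Q[...,2]>.084)&(abs(X-15)<40)&(abs(Y+65)<50); r=cv2.minAreaRect(np.c_[X[m],Y[m]].astype(np.float32)); print("rib in jig",r,np.median(Q[...,2][m]))
o=dict(np.load("pics/top0.npz"))["color"]; d=cv2.absdiff(c["color"],o).max(2)
n,l,s,ce=cv2.connectedComponentsWithStats(cv2.morphologyEx((d>45).astype(np.uint8),cv2.MORPH_OPEN,np.ones((3,3))))
for i in range(1,n): 
    if s[i,4]>25: print("changed",s[i],ce[i].round())
A=cv2.resize(c["color"],(600,450)); B=cv2.resize(c["color"][240:315,168:300],(600,341),interpolation=cv2.INTER_CUBIC)
cv2.imwrite("pics/top9.png",cv2.resize(B,(780,443))[...,::-1]); print(current_t())
```

```text
rib in jig ((14.986407279968262, -64.6004638671875), (18.349567413330078, 56.27994918823242), 1.7050315141677856) 0.09425313013632954
changed [ 394  207   50   30 1146] [418. 222.]
changed [ 462  249   49   31 1208] [486. 264.]
changed [ 213  251   72   29 1460] [256. 265.]
changed [176 255  40  24 365] [194. 267.]
changed [ 406  262   52   34 1219] [431. 279.]
changed [350 272  32  22 485] [366. 282.]
143.8583
```

View pics/top9.png

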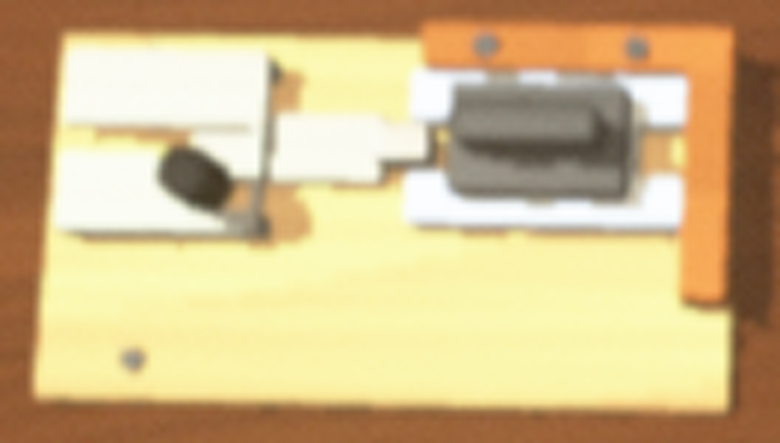

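Everything is in place: the rib is centred at jig (15.0, -64.6) mm, the bolt is locked, and only the blanks, the weight and the bolt changed. Handing in.

```bash
python3 -c "
from workcell import *
env.job_done(); print(current_t())"
```

```text
the job is handed in; nothing more can be done
the job is handed in; nothing more can be done
```

I stacked the three aluminium blanks in the jig and tapped them flush to both fences. I then locked the bolt in its notch, set the weight on the pack and handed the job in at about 144 s. The brown and black look-alikes were left alone, and I saw no fourth blank.

**Last checks**
- **Stack:** repeat pushes on the sides agreed to within 0.4 mm, and the pictures show one flush block.
- **Bolt:** by camera the knob moved about 43 mm forward and about 20 mm sideways, and it stayed there after I let go. The sideways figure is more than the expected 16 mm. I put that down to measuring error, but I did not confirm it separately.
- **Weight:** it stands upright at jig (15.0, -64.6) mm; the target was (15, -65).
- **Rest of the bench:** comparing the first and last top pictures, only the blanks, the weight and the bolt had changed. I saw no sign of a blank or the weight being knocked aside.

**What disagreed or failed**
- **Fingertip length:** the tips stand about 25 mm farther back than stated, about 8 mm behind the TCP when shut. The first grasp closed over the blank without touching it. I measured the tip height on the bench and corrected for it.
- **First y taps:** they did nothing because the shut fingers went into the blanks' slots. I pushed on the prongs beside the slots instead.

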